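# Wind the bench press down by one turn

## Task

Close the paper conservator's bench press by exactly one turn: push the upright handle of its hand wheel round clockwise (seen from above) with the fingertips, one full turn, until the handle is back at the place where you found it, then leave it standing there and take the hand away. Only push the handle from the side, never take it between the fingers, and leave the loose things on the bench and on the press where they are.

Things in the scene. Friction and masses are not known exactly. Their poses are not given: they have to be found in the camera images.
- press: grey steel bench press, fixed, a document between boards in it. Base 320 x 300 mm, 25 thick, reaching 180 mm before and 140 mm behind the wheel axis; two columns 125 mm either side of it carry a bridge 60 wide, 300 long, top 182 mm above the table (nuts to 194). Origin: on the table under the wheel axis; z up, x away from its front apron, y along the bridge. Yaw within 0.5 rad of straight
- wheel_hub (a point): middle of the top of the wheel's hub nut, on the vertical axis it turns about, 223 mm above the table. The wheel lies level: dark steel rim of 85 mm radius to the middle of its 14 mm thick bar, three spokes, hub 40 mm across. Rim and spokes reach up to 213 mm above the table; nothing of the press but the handle rises above 223 mm
- wheel (a joint): wheel angle in rad; grows as it turns clockwise seen from above (lowering the platen 8 mm a turn); one turn adds 6.283. Starts anywhere from 0 to 2.6; end stops at -2.5 and 12.5. It is stiff (about 3 N at the handle moves it), stays where it is left, does not run on, and can be pushed back if turned too far
- handle: the wheel's only handle: an upright wooden round, 24 mm diameter and about 60 mm tall, standing on the rim at the end of one spoke, 85 mm from the wheel axis. It turns freely on its pin, like a crank's grip, and does not come off. Origin: middle of its foot, 210 mm above the table; z up
- handle_top (a point): centre of the handle's top face, 276 mm above the table; goes round with the wheel on a circle of 85 mm radius
- paste_jar: bystander, loose: glass jar, 44 mm diameter, 55 mm tall, on the press's apron; origin at the centre of its underside
- bone_folder: bystander, loose: flat white folding bone, 140 x 22 x 6 mm, lying on the press's apron; origin at the centre of its underside
- weight: bystander, loose: steel cylinder, 60 mm diameter, 55 mm tall, on the table; origin at the centre of its underside
- bottle: bystander, loose: white bottle, 60 mm diameter, 150 mm tall, on the table; origin at the centre of its underside
- mug: bystander, loose: white mug, 76 mm diameter, 85 mm tall, on the table; origin at the centre of its underside
- brush: bystander, loose: brush 200 mm long lying on the table along its own x; origin on its underside near the middle
- spatula: bystander, loose: spatula 200 mm long lying on the table along its own x; origin on its underside near the middle

How it is judged:
By the outcome, as a careful person would: the job done as asked, in the order asked, and still so for the second after the job is handed in, with the robot touching nothing.
It also fails if it takes over 64 s, if anything falls off the work surface, if the arm or the gripper's body presses on something with over 40 N, if the wrist force passes 120 N, or if a joint passes its speed limit or range.

## Robot

A 7-joint arm with a two-finger parallel gripper is mounted at the origin on the work surface. World frame = base frame: x ahead of the robot, y to its left, z up, the work surface at z = 0. Lengths are in m, angles in degrees, forces in N, time in s.
With the tool pointing down it reaches from about 0.425 to 0.875 m from the base axis. Payload 4.7 kg.
Tool frame: the origin (TCP) lies on the mounting face of the last link; the fingertips stand 182 mm ahead of it and the grasp point (between the pads) lies 164 mm ahead of it; z points along the fingers, y is the line along which they close (so a half turn about z gives the same grasp; the last joint's range is limited). The gripper opens to 87 mm and grips with 3 to 60 N. Pads are 19 mm wide; open, the fingers measure 117 mm over their backs; the gripper's body (75 mm by 190 mm) begins 51 mm behind the grasp point.
Start: joints at [75.12, 18.392, -4.016, 83.108, 1.295, 78.541, -3.26], TCP at [0.176, -0.626, 0.405] pointing down, gripper open.
Joint ranges: [-163.93, 163.93], [-17.29, 119.83], [-79.2, 71.16], [3.27, 140.29], [-89.18, 269.18], [5.43, 117.66], [-154.24, 154.24]. Speed limits (degrees/s): [147.25, 147.25, 180, 180, 180, 180, 180].

## Interface

Orientations are given as [roll, pitch, yaw] about the fixed x, y, z axes, in that order (R = Rz(yaw) Ry(pitch) Rx(roll)).
In Python, from cell import env gives the robot as it stands.
- The arm moves only by the tool servo_tool, never from a script. Its argument "plan" is a list of rows, each an object with "xyz": the shift along the tool's x, y, z in cm, a list of three; "twist": the turn, a rotation vector about the tool's x, y, z in degrees, a list of three; "jaw": the closure, from 0 (fully open) to 1 (shut). In form: [{"xyz": [x, y, z], "twist": [wx, wy, wz], "jaw": jaw}, ...]. A call has 1 to 10 rows; each row is the pose to reach, as a shift and turn from the pose commanded when the call began, along the tool's axes at that moment; what a row does not reach only later rows make up. A row lasts 1/12 s, in which the tool goes at most 41.7 mm and 7.16 degrees, less where a joint would pass 70% of its speed; a pose out of reach is approached as far as the arm can. A call with a gripper value outside its range is refused whole. The fingers move at their own pace and stop on an object; "newtons" is the grip in N (left out, the last holds). Time passes only in rows, so rows that repeat a pose let the fingers close. It gives the time, the measured TCP pose, the force, the opening and the grip force at its end, in the units of the state.
- env.get_obs(): the state, without advancing time (a new reading comes with each control period).
- env.read_camera(name): name is "scene" or "top"; returns a dict with "img" (420x560x3 uint8, red, green, blue), "camera_matrix" (3x3 intrinsics, pixels), "R" (3x3) and "t" (3): a world point X has camera coordinates R X + t. Camera axes: x right, y down, z forward; pixel columns grow to the right and rows downward; lengths in m; the calibration is good to about 2 mm. A picture is of the moment at which its call begins. There is no depth.
- env.sign_off(): hands the job in; it is judged then, once.
The state is a dict: "time_s": time; "qpos": joint angles; "joint_velocities": joint speeds; "effort": joint torques, N m; "tool_pos": TCP position; "tool_rot": TCP orientation; "force": force on the tool from outside, world axes, zero at the start; "wrist_torque": the same for the moment, N m; "grip_width": finger opening in m; "grasp_force": force on a finger pad.
Only numpy, scipy, OpenCV 4.12 (cv2) and the standard library are available. Lean on these libraries where they do the work, as an engineer would, in place of code of your own. Each camera call takes 0.05 s, during which the arm holds its last target. There are 200 camera calls.

## Working session

There is one attempt and no reset: what is moved stays moved. The work goes in short steps, Python scripts to look and compute and a tool call to move; the robot and the scene stay as the last step left them, time stands still between calls to the robot, and variables do not carry over. Pictures are saved under pics/ and viewed, at most 10 in all, crops included, and the job is handed in when it is done.

Besides the shell and the picture viewer there is one more tool, called after "Call:" as name(argument=value, ...) on one line, values as JSON. servo_tool: Moves the arm, as the interface text tells. Its arguments: {"type":"object","properties":{"plan":{"type":"array","items":{"type":"object","properties":{"xyz":{"type":"array","items":{"type":"number"}},"twist":{"type":"array","items":{"type":"number"}},"jaw":{"type":"number"}}}},"newtons":{"type":"number"}},"required":["plan"]}

```bash
mkdir -p pics
cat > h.py <<'E'
import numpy as np, cv2
from cell import env
def shot(n,f=None):
    c=env.read_camera(n)
    if f: cv2.imwrite('pics/'+f,c['img'][:,:,::-1])
    return c
def ray(c,u,v,z):
    K=np.array(c['camera_matrix']);R=np.array(c['R']);t=np.array(c['t'])
    o=-R.T@t; d=R.T@np.linalg.solve(K,[u,v,1]); return o+d*(z-o[2])/d[2]
def proj(c,X):
    p=np.array(c['camera_matrix'])@(np.array(c['R'])@np.array(X)+np.array(c['t'])); return p[:2]/p[2]
E
python3 - <<'E'
from h import *
for n in ('scene','top'):
    c=shot(n,n+'0.png'); print(n,-np.array(c['R']).T@c['t'])
o=env.get_obs(); print({k:np.round(o[k],3) for k in ('time_s','tool_pos','tool_rot','force','grip_width')})
E
```

```text
scene [1.27623497 0.96913336 1.04840247]
top [0.26318765 0.01446597 1.61768323]
{'time_s': np.float64(0.1), 'tool_pos': array([ 0.176, -0.626,  0.404]), 'tool_rot': array([-1.7990e+02,  5.0000e-03,  1.5688e+01]), 'force': array([-0.106, -0.056,  0.348]), 'grip_width': np.float64(0.087)}
```

View pics/top0.png

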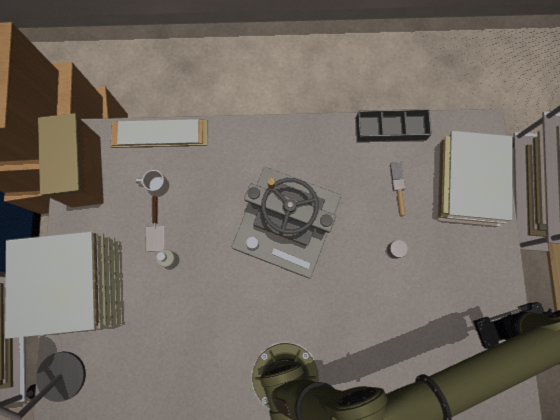

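View pics/scene0.png

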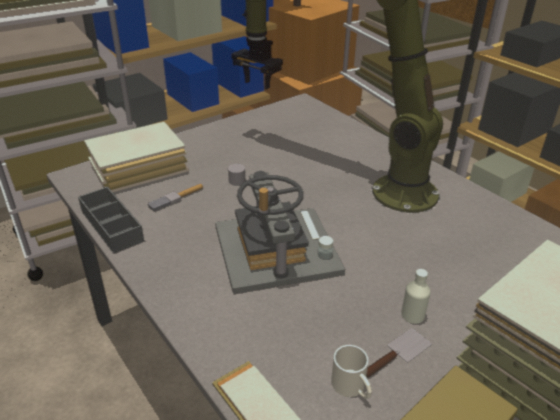

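The top view shows the wheel hub near (290,205) and the orange handle at about (271,182), on the far-left side. The scene view shows the handle at about (264,200). I'll measure them now.

```bash
cat >> h.py <<'E'
def handle(c,box):
    im=c['img']; h=cv2.cvtColor(im,cv2.COLOR_RGB2HSV)
    m=cv2.inRange(h,(8,120,90),(22,255,255)); k=np.zeros_like(m); x0,y0,x1,y1=box; k[y0:y1,x0:x1]=255
    m&=k; n,l,s,ce=cv2.connectedComponentsWithStats(m)
    i=1+np.argmax(s[1:,4]); return ce[i],s[i]
E
python3 - <<'E'
from h import *
c=shot('top'); 
p,s=handle(c,(230,150,350,270)); print('handle blob',p,s)
g=cv2.cvtColor(c['img'],cv2.COLOR_RGB2GRAY)
print('at top z',ray(c,*p,.276),'mid',ray(c,*p,.25))
# hub: fit outer rim ellipse from dark mask
h=cv2.cvtColor(c['img'],cv2.COLOR_RGB2HSV)
crop=c['img'][150:280,225:350]
cv2.imwrite('pics/topcrop.png',cv2.resize(crop[:,:,::-1],None,fx=4.6,fy=4.6,interpolation=cv2.INTER_CUBIC))
print('hub guess',ray(c,290,205,.223), 'scale m/px', np.linalg.norm(ray(c,291,205,.22)-ray(c,290,205,.22)))
s_=shot('scene'); q,ss=handle(s_,(230,170,300,240)); print('scene',q,ss, ray(s_,ss[0]+ss[2]/2,ss[1]+2,.276))
E
```

```text
Traceback (most recent call last):
  File "h.py", line 16, in handle
    i=1+np.argmax(s[1:,4]); return ce[i],s[i]
        ~~~~~~~~~^^^^^^^^^
ValueError: attempt to get argmax of an empty sequence
```

```bash
sed -i 's/(8,120,90),(22,255,255)/(5,95,60),(25,255,255)/' h.py
python3 - <<'E'
from h import *
c=shot('top'); print(cv2.cvtColor(c['img'],cv2.COLOR_RGB2HSV)[178:187,266:278:2].tolist()[::3])
crop=c['img'][150:280,225:350]
cv2.imwrite('pics/topcrop.png',cv2.resize(crop[:,:,::-1],None,fx=4.6,fy=4.6,interpolation=cv2.INTER_CUBIC))
p,s=handle(c,(230,150,350,270)); print('handle blob',p,s)
print('at top z',ray(c,*p,.276),'mid',ray(c,*p,.25))
print('hub guess',ray(c,290,205,.223), 'scale m/px', np.linalg.norm(ray(c,291,205,.22)-ray(c,290,205,.22)))
s_=shot('scene'); q,ss=handle(s_,(230,170,300,240)); print('scene',q,ss, ray(s_,ss[0]+ss[2]/2,ss[1]+2,.276))
E
```

```text
[[[17, 18, 128], [17, 27, 131], [17, 95, 161], [18, 89, 160], [18, 26, 128], [20, 18, 130]], [[20, 18, 130], [18, 98, 161], [17, 104, 166], [19, 100, 166], [18, 106, 157], [15, 13, 76]], [[15, 20, 130], [16, 91, 84], [17, 110, 146], [17, 108, 146], [16, 105, 68], [10, 10, 74]]]
handle blob [271.14545455 182.70909091] [268 178   7  11  55]
at top z [0.61094226 0.02952725 0.276     ] mid [0.61768127 0.02981912 0.25      ]
hub guess [ 0.55107635 -0.02775615  0.223     ] scale m/px 0.003149837378369178
scene [263.29545455 198.5       ] [259 188   9  23 176] [0.61605865 0.03260375 0.276     ]
```

View pics/topcrop.png

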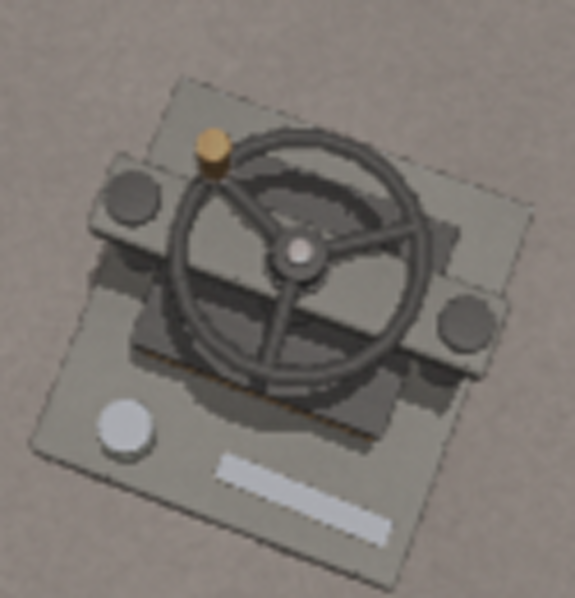

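The enlarged view puts the hub nut at crop (299,249), i.e. pixel (290,204), and the handle's top face at crop (213,143), i.e. pixel (271,181). The jar and folder are on the apron, well below the sweep. Next I'll work out the positions and the pushing path.

Run:
```python
from h import *
c=shot('top'); H=ray(c,289.6,203.7,.223); T=ray(c,270.9,180.9,.276); d=T-H
print('hub',H,'top',T,'r',np.hypot(*d[:2]),'phi',np.degrees(np.arctan2(d[1],d[0])))
s=shot('scene'); print('hub in scene',proj(s,H),'handle top in scene',proj(s,[*T[:2],.276]), 'expected top edge ~row 189 col 263.5')
phi=np.arctan2(d[1],d[0])
for lag in (30,35): 
    a=phi+np.radians(lag); print(lag,H[:2]+.085*np.array([np.cos(a),np.sin(a)]))
```

```text
hub [ 0.55527903 -0.02661202  0.223     ] top [0.61666105 0.03016786 0.276     ] r 0.08361643184802507 phi 42.76958454609627
hub in scene [269.20999671 188.95865944] handle top in scene [262.75016934 189.64569021] expected top edge ~row 189 col 263.5
30 [0.58045731 0.05457329]
35 [0.57328574 0.05645878]
```

Call:
servo_tool(plan=[{"xyz": [0, 0, -3], "twist": [0, 0, 5], "jaw": 1}, {"xyz": [0, 0, -6], "twist": [0, 0, 10], "jaw": 1}, {"xyz": [0, 0, -9], "twist": [0, 0, 15.7], "jaw": 1}, {"xyz": [0, 0, -9], "twist": [0, 0, 15.7], "jaw": 1}])

```text
time_s: 0.68
tool_pos: [0.1759, -0.6262, 0.5022]
tool_rot: [179.4, -0.2, -0.2]
force: [0.3, 0.0, 1.5]
grip_width: 0.068
grasp_force: 0.0
```

Call:
servo_tool(plan=[{"xyz": [2, -3.4, 0], "jaw": 1}, {"xyz": [4, -6.8, 0], "jaw": 1}, {"xyz": [6, -10.2, 0], "jaw": 1}, {"xyz": [8, -13.6, 0], "jaw": 1}, {"xyz": [10, -17, 0], "jaw": 1}, {"xyz": [12, -20.4, 0], "jaw": 1}, {"xyz": [14, -23.8, 0], "jaw": 1}, {"xyz": [16, -27.2, 0], "jaw": 1}, {"xyz": [18, -30.6, 0], "jaw": 1}, {"xyz": [20, -34, 0], "jaw": 1}])

```text
validation failed for argument at $.pl...
```

Call:
servo_tool(plan=[{"xyz": [2, -3.4, 0], "jaw": 1}, {"xyz": [4, -6.8, 0], "jaw": 1}, {"xyz": [6, -10.2, 0], "jaw": 1}, {"xyz": [8, -13.6, 0], "jaw": 1}, {"xyz": [10, -17, 0], "jaw": 1}, {"xyz": [12, -20.4, 0], "jaw": 1}, {"xyz": [14, -23.8, 0], "jaw": 1}, {"xyz": [16, -27.2, 0], "jaw": 1}, {"xyz": [18, -30.6, 0], "jaw": 1}, {"xyz": [19.8, -34.2, 0], "jaw": 1}])

```text
validation failed for argument at $.pl...
```

Call:
servo_tool(plan=[{"xyz": [2, -3.4, 0], "twist": [0, 0, 0], "jaw": 1}, {"xyz": [4, -6.8, 0], "twist": [0, 0, 0], "jaw": 1}, {"xyz": [6, -10.2, 0], "twist": [0, 0, 0], "jaw": 1}, {"xyz": [8, -13.6, 0], "twist": [0, 0, 0], "jaw": 1}, {"xyz": [10, -17, 0], "twist": [0, 0, 0], "jaw": 1}, {"xyz": [12, -20.4, 0], "twist": [0, 0, 0], "jaw": 1}, {"xyz": [14, -23.8, 0], "twist": [0, 0, 0], "jaw": 1}, {"xyz": [16, -27.2, 0], "twist": [0, 0, 0], "jaw": 1}, {"xyz": [18, -30.6, 0], "twist": [0, 0, 0], "jaw": 1}, {"xyz": [20, -34, 0], "twist": [0, 0, 0], "jaw": 1}])

```text
time_s: 1.52
tool_pos: [0.3763, -0.2838, 0.4949]
tool_rot: [179.9, -0.0, 0.0]
force: [0.4, -0.6, 0.1]
grip_width: 0.0039
grasp_force: 0.0
```

Call:
servo_tool(plan=[{"xyz": [2, -3.4, 0], "twist": [0, 0, 0], "jaw": 1}, {"xyz": [4, -6.8, 0], "twist": [0, 0, 0], "jaw": 1}, {"xyz": [6, -10.2, 0], "twist": [0, 0, 0], "jaw": 1}, {"xyz": [8, -13.6, 0], "twist": [0, 0, 0], "jaw": 1}, {"xyz": [10, -17, 0], "twist": [0, 0, 0], "jaw": 1}, {"xyz": [12, -20.4, 0], "twist": [0, 0, 0], "jaw": 1}, {"xyz": [14, -23.8, 0], "twist": [0, 0, 0], "jaw": 1}, {"xyz": [16, -27.2, 0], "twist": [0, 0, 0], "jaw": 1}, {"xyz": [18, -30.6, 0], "twist": [0, 0, 0], "jaw": 1}, {"xyz": [19.8, -34.2, 0], "twist": [0, 0, 0], "jaw": 1}])

```text
time_s: 2.35
tool_pos: [0.5747, 0.0572, 0.4948]
tool_rot: [180.0, -0.1, -0.1]
force: [0.4, -1.2, 0.5]
grip_width: 0.0004
grasp_force: 0.0
```

Call:
servo_tool(plan=[{"xyz": [0, 0, 2.5], "twist": [0, 0, 0], "jaw": 1}, {"xyz": [0, 0, 5], "twist": [0, 0, 0], "jaw": 1}, {"xyz": [0, 0, 7.5], "twist": [0, 0, 0], "jaw": 1}, {"xyz": [0, 0, 7.8], "twist": [0, 0, 0], "jaw": 1}, {"xyz": [0, 0, 7.8], "twist": [0, 0, 0], "jaw": 1}])

```text
time_s: 2.77
tool_pos: [0.5734, 0.0557, 0.4153]
tool_rot: [180.0, 0.2, -0.0]
force: [0.6, 0.4, 0.2]
grip_width: 0.0003
grasp_force: 0.0
```

Run:
```python
from h import *
c=shot('top','down.png')
o=env.get_obs(); p=o['tool_pos']; print(p,o['tool_rot'],o['force'])
H=np.array([.5553,-.0266]); d=p[:2]-H
a=np.degrees(np.arctan2(d[1],d[0])); print('alpha',a,'r',np.hypot(*d))
q=p[:2]
a0=75
for k in range(5):
    for j in range(1,11):
        b=np.radians(a0-7*(10*k+j)); w=H+.085*np.array([np.cos(b),np.sin(b)]); s=(w-q)*100
        print([round(s[0],1),round(-s[1],1),0],end=' ')
    q=q+np.round((w-q),3); print(np.degrees(b),q)
```

```text
[0.573933   0.05591512 0.41709994] [ 1.79998938e+02  9.22533431e-03 -1.97066011e-02] [ 0.7696699  -0.26670392  0.71014131]
alpha 77.27528009971101 r 0.08459275505923854
[np.float64(1.3), np.float64(0.4), 0] [np.float64(2.3), np.float64(0.8), 0] [np.float64(3.1), np.float64(1.4), 0] [np.float64(3.9), np.float64(2.0), 0] [np.float64(4.6), np.float64(2.8), 0] [np.float64(5.3), np.float64(3.6), 0] [np.float64(5.8), np.float64(4.5), 0] [np.float64(6.2), np.float64(5.5), 0] [np.float64(6.5), np.float64(6.5), 0] [np.float64(6.6), np.float64(7.5), 0] 5.0 [ 0.639933   -0.01908488]
[np.float64(0.0), np.float64(1.0), 0] [np.float64(-0.1), np.float64(2.1), 0] [np.float64(-0.3), np.float64(3.1), 0] [np.float64(-0.6), np.float64(4.1), 0] [np.float64(-1.1), np.float64(5.0), 0] [np.float64(-1.7), np.float64(5.9), 0] [np.float64(-2.3), np.float64(6.7), 0] [np.float64(-3.1), np.float64(7.4), 0] [np.float64(-4.0), np.float64(8.0), 0] [np.float64(-4.9), np.float64(8.5), 0] -65.0 [ 0.590933   -0.10408488]
[np.float64(-0.9), np.float64(0.3), 0] [np.float64(-1.9), np.float64(0.6), 0] [np.float64(-3.0), np.
[... 477 characters left out ...]
3.6), 0] [np.float64(-2.3), np.float64(-4.6), 0] [np.float64(-2.5), np.float64(-5.6), 0] [np.float64(-2.4), np.float64(-6.6), 0] [np.float64(-2.3), np.float64(-7.7), 0] [np.float64(-2.0), np.float64(-8.7), 0] [np.float64(-1.7), np.float64(-9.6), 0] -205.0 [0.477933   0.00891512]
[np.float64(0.5), np.float64(-1.0), 0] [np.float64(1.1), np.float64(-1.8), 0] [np.float64(1.8), np.float64(-2.6), 0] [np.float64(2.6), np.float64(-3.2), 0] [np.float64(3.5), np.float64(-3.8), 0] [np.float64(4.4), np.float64(-4.3), 0] [np.float64(5.4), np.float64(-4.6), 0] [np.float64(6.4), np.float64(-4.8), 0] [np.float64(7.4), np.float64(-4.9), 0] [np.float64(8.5), np.float64(-4.9), 0] -275.0 [0.562933   0.05791512]
```

View pics/down.png

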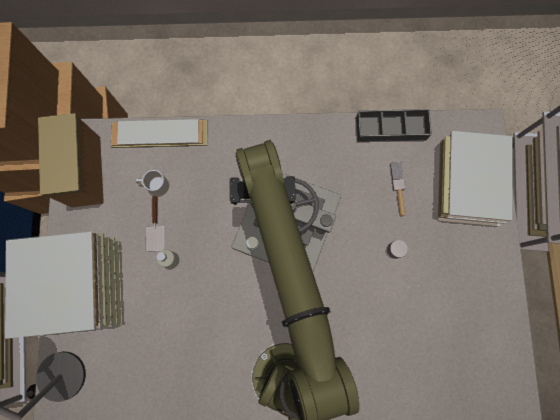

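The arm hides the handle at (270,182) from above, so I'll use the scene camera while pushing. The fingertips are down just behind the handle, with no contact yet. Starting the push.

Call:
servo_tool(plan=[{"xyz": [1.3, 0.4, 0], "twist": [0, 0, 0], "jaw": 1}, {"xyz": [2.3, 0.8, 0], "twist": [0, 0, 0], "jaw": 1}, {"xyz": [3.1, 1.4, 0], "twist": [0, 0, 0], "jaw": 1}, {"xyz": [3.9, 2.0, 0], "twist": [0, 0, 0], "jaw": 1}, {"xyz": [4.6, 2.8, 0], "twist": [0, 0, 0], "jaw": 1}, {"xyz": [5.3, 3.6, 0], "twist": [0, 0, 0], "jaw": 1}, {"xyz": [5.8, 4.5, 0], "twist": [0, 0, 0], "jaw": 1}, {"xyz": [6.2, 5.5, 0], "twist": [0, 0, 0], "jaw": 1}, {"xyz": [6.5, 6.5, 0], "twist": [0, 0, 0], "jaw": 1}, {"xyz": [6.6, 7.5, 0], "twist": [0, 0, 0], "jaw": 1}])

```text
time_s: 3.65
tool_pos: [0.6402, -0.0201, 0.4167]
tool_rot: [-180.0, -0.0, -0.0]
force: [-1.1, 3.9, 3.5]
grip_width: 0.0003
grasp_force: 2.3
```

Run:
```python
from h import *
c=shot('scene'); o=env.get_obs(); print(o['time_s'],o['tool_pos'],o['force'])
x=c['img'][110:260,180:380]; cv2.imwrite('pics/s1.png',cv2.resize(x[:,:,::-1],None,fx=4,fy=4,interpolation=cv2.INTER_CUBIC))
```

```text
3.7 [ 0.64026396 -0.02323822  0.41635712] [ 0.68006498 -2.13762756  1.05561442]
```

View pics/s1.png

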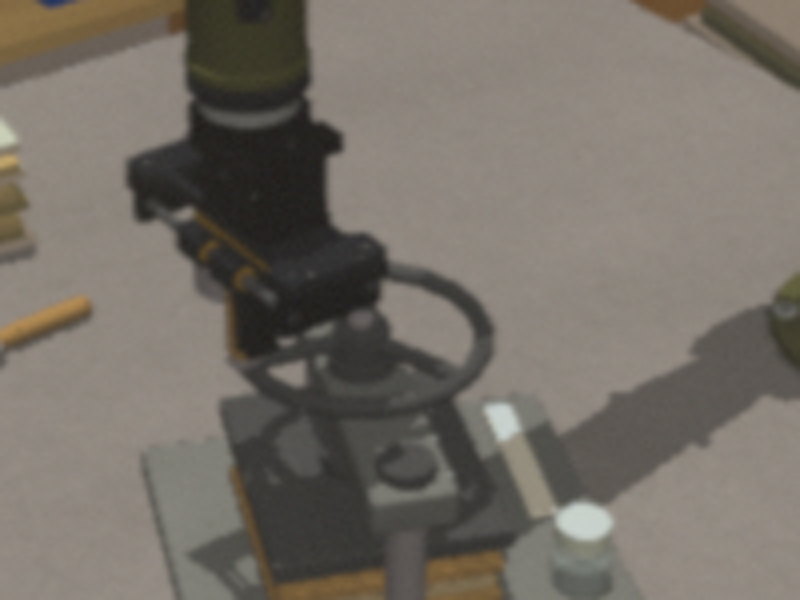

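The handle has moved round and is now behind the fingers (orange sliver at crop (236,320)). The push works at about 4 N, so I'll keep going.

Call:
servo_tool(plan=[{"xyz": [0, 1.0, 0], "twist": [0, 0, 0], "jaw": 1}, {"xyz": [-0.1, 2.1, 0], "twist": [0, 0, 0], "jaw": 1}, {"xyz": [-0.3, 3.1, 0], "twist": [0, 0, 0], "jaw": 1}, {"xyz": [-0.6, 4.1, 0], "twist": [0, 0, 0], "jaw": 1}, {"xyz": [-1.1, 5.0, 0], "twist": [0, 0, 0], "jaw": 1}, {"xyz": [-1.7, 5.9, 0], "twist": [0, 0, 0], "jaw": 1}, {"xyz": [-2.3, 6.7, 0], "twist": [0, 0, 0], "jaw": 1}, {"xyz": [-3.1, 7.4, 0], "twist": [0, 0, 0], "jaw": 1}, {"xyz": [-4.0, 8.0, 0], "twist": [0, 0, 0], "jaw": 1}, {"xyz": [-4.9, 8.5, 0], "twist": [0, 0, 0], "jaw": 1}])

```text
time_s: 4.53
tool_pos: [0.5898, -0.1052, 0.4165]
tool_rot: [180.0, 0.0, -0.1]
force: [3.0, 0.2, -2.4]
grip_width: 0.0004
grasp_force: 1.8
```

Call:
servo_tool(plan=[{"xyz": [-0.9, 0.3, 0], "twist": [0, 0, 0], "jaw": 1}, {"xyz": [-1.9, 0.6, 0], "twist": [0, 0, 0], "jaw": 1}, {"xyz": [-3.0, 0.7, 0], "twist": [0, 0, 0], "jaw": 1}, {"xyz": [-4.0, 0.7, 0], "twist": [0, 0, 0], "jaw": 1}, {"xyz": [-5.0, 0.6, 0], "twist": [0, 0, 0], "jaw": 1}, {"xyz": [-6.0, 0.4, 0], "twist": [0, 0, 0], "jaw": 1}, {"xyz": [-7.0, 0.0, 0], "twist": [0, 0, 0], "jaw": 1}, {"xyz": [-7.9, -0.5, 0], "twist": [0, 0, 0], "jaw": 1}, {"xyz": [-8.8, -1.1, 0], "twist": [0, 0, 0], "jaw": 1}, {"xyz": [-9.6, -1.7, 0], "twist": [0, 0, 0], "jaw": 1}])

```text
time_s: 5.37
tool_pos: [0.4937, -0.087, 0.417]
tool_rot: [179.9, 0.0, -0.0]
force: [3.3, -3.5, -0.5]
grip_width: 0.0006
grasp_force: 2.0
```

Run:
```python
from h import *
c=shot('scene'); o=env.get_obs(); print(o['time_s'],o['tool_pos'],o['force'])
x=c['img'][110:260,180:380]; cv2.imwrite('pics/s2.png',cv2.resize(x[:,:,::-1],None,fx=4,fy=4,interpolation=cv2.INTER_CUBIC))
```

```text
5.4167 [ 0.49259104 -0.08543429  0.41705192] [-1.2356585   2.44504852  0.00255657]
```

View pics/s2.png

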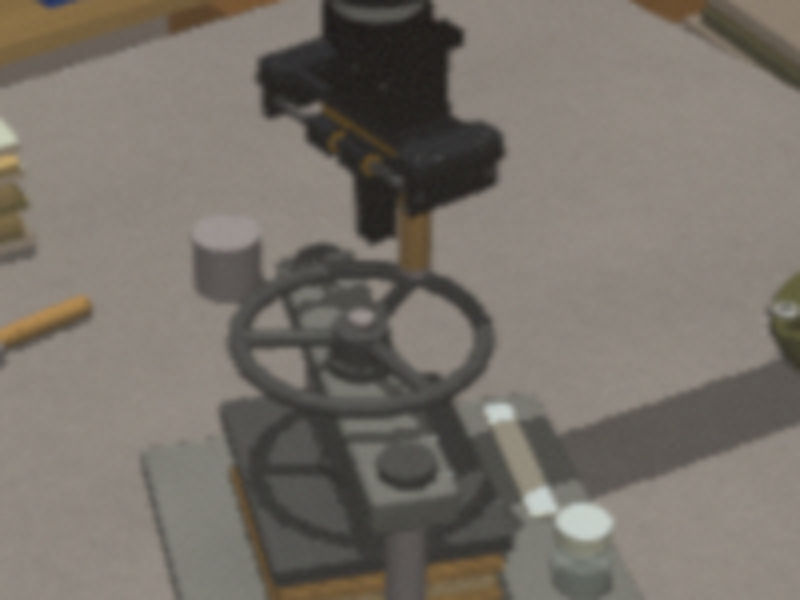

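The handle stands upright at crop (415,235), just ahead of the closed fingers (375,210). Jar and folder haven't moved. Continuing.

Call:
servo_tool(plan=[{"xyz": [-0.7, -0.8, 0], "twist": [0, 0, 0], "jaw": 1}, {"xyz": [-1.2, -1.7, 0], "twist": [0, 0, 0], "jaw": 1}, {"xyz": [-1.7, -2.6, 0], "twist": [0, 0, 0], "jaw": 1}, {"xyz": [-2.1, -3.6, 0], "twist": [0, 0, 0], "jaw": 1}, {"xyz": [-2.3, -4.6, 0], "twist": [0, 0, 0], "jaw": 1}, {"xyz": [-2.5, -5.6, 0], "twist": [0, 0, 0], "jaw": 1}, {"xyz": [-2.4, -6.6, 0], "twist": [0, 0, 0], "jaw": 1}, {"xyz": [-2.3, -7.7, 0], "twist": [0, 0, 0], "jaw": 1}, {"xyz": [-2.0, -8.7, 0], "twist": [0, 0, 0], "jaw": 1}, {"xyz": [-1.7, -9.6, 0], "twist": [0, 0, 0], "jaw": 1}])

```text
time_s: 6.25
tool_pos: [0.478, 0.0101, 0.417]
tool_rot: [180.0, 0.0, -0.0]
force: [-0.5, -4.9, 1.8]
grip_width: 0.0006
grasp_force: 2.3
```

Call:
servo_tool(plan=[{"xyz": [0.5, -1.0, 0], "twist": [0, 0, 0], "jaw": 1}, {"xyz": [1.1, -1.8, 0], "twist": [0, 0, 0], "jaw": 1}, {"xyz": [1.8, -2.6, 0], "twist": [0, 0, 0], "jaw": 1}, {"xyz": [2.6, -3.2, 0], "twist": [0, 0, 0], "jaw": 1}, {"xyz": [3.5, -3.8, 0], "twist": [0, 0, 0], "jaw": 1}, {"xyz": [4.4, -4.3, 0], "twist": [0, 0, 0], "jaw": 1}, {"xyz": [5.4, -4.6, 0], "twist": [0, 0, 0], "jaw": 1}, {"xyz": [6.4, -4.8, 0], "twist": [0, 0, 0], "jaw": 1}, {"xyz": [7.4, -4.9, 0], "twist": [0, 0, 0], "jaw": 1}, {"xyz": [7.4, -4.9, 0], "twist": [0, 0, 0], "jaw": 1}])

```text
time_s: 7.08
tool_pos: [0.5526, 0.0601, 0.4161]
tool_rot: [-179.8, 0.1, 0.1]
force: [0.1, -0.5, 0.4]
grip_width: 0.0005
grasp_force: 0.0
```

Run:
```python
from h import *
c=shot('scene'); o=env.get_obs(); print(o['time_s'],o['tool_pos'],o['force'])
x=c['img'][110:260,180:380]; cv2.imwrite('pics/s3.png',cv2.resize(x[:,:,::-1],None,fx=4,fy=4,interpolation=cv2.INTER_CUBIC))
q,s=handle(c,(200,150,330,240)); print(q,s,ray(c,s[0]+s[2]/2,s[1]+1.5,.276))
```

```text
7.1333 [0.55208726 0.05995378 0.41618776] [-0.30676659  0.68412106 -0.05765539]
[280.39361702 197.67021277] [276 187  10  23 188] [0.57608176 0.05337442 0.276     ]
```

View pics/s3.png

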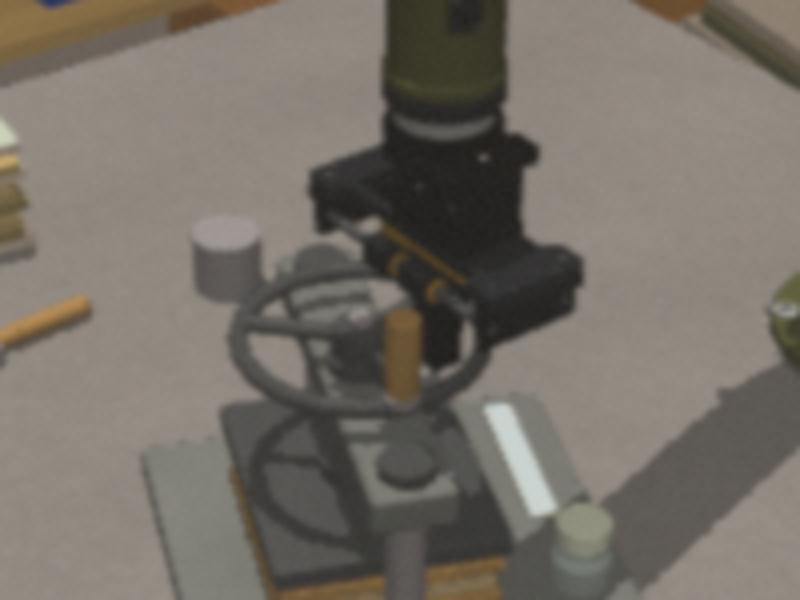

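The handle stands free at crop (403,355), about 31° short of its starting place by the same measure. I'll finish slowly, stop short, and measure again.

Call:
servo_tool(plan=[{"xyz": [0.6, 0, 0], "twist": [0, 0, 0], "jaw": 1}, {"xyz": [1.2, 0, 0], "twist": [0, 0, 0], "jaw": 1}, {"xyz": [1.8, 0.1, 0], "twist": [0, 0, 0], "jaw": 1}, {"xyz": [2.4, 0.2, 0], "twist": [0, 0, 0], "jaw": 1}, {"xyz": [3.0, 0.4, 0], "twist": [0, 0, 0], "jaw": 1}, {"xyz": [3.4, 0.6, 0], "twist": [0, 0, 0], "jaw": 1}, {"xyz": [3.6, 0.7, 0], "twist": [0, 0, 0], "jaw": 1}, {"xyz": [3.8, 0.7, 0], "twist": [0, 0, 0], "jaw": 1}, {"xyz": [3.8, 0.7, 0], "twist": [0, 0, 0], "jaw": 1}, {"xyz": [3.8, 0.7, 0], "twist": [0, 0, 0], "jaw": 1}])

```text
time_s: 7.97
tool_pos: [0.5902, 0.0513, 0.4169]
tool_rot: [-180.0, -0.1, 0.0]
force: [-0.8, 0.4, -0.4]
grip_width: 0.0002
grasp_force: 0.4
```

```bash
cat > m.py <<'E'
from h import *
c=shot('scene'); o=env.get_obs(); print(o['time_s'],o['tool_pos'],o['force'])
q,s=handle(c,(200,150,330,240)); p=ray(c,s[0]+s[2]/2,s[1]+1.5,.276); print(q,s,p,np.degrees(np.arctan2(p[1]+.0266,p[0]-.5553)))
# px shift of handle per degree at target
f=lambda a:proj(c,[.5553+.085*np.cos(np.radians(a)),-.0266+.085*np.sin(np.radians(a)),.243])
g=f(43.8)-f(42.8); print('px/deg',g,'deg short by blob centroid',-(np.array([263.295,198.5])-q)@g/(g@g)*-1)
E
python3 m.py
```

```text
8.0167 [0.59017128 0.05121569 0.41707029] [-0.22991004 -0.46198279 -0.51544216]
[264.54237288 198.63841808] [260 188  10  23 177] [0.61166082 0.03300418 0.276     ] 46.60205784228758
px/deg [0.56548553 0.06043839] deg short by blob centroid -2.206797146929119
```

Call:
servo_tool(plan=[{"xyz": [0.1, 0.05, 0], "twist": [0, 0, 0], "jaw": 1}, {"xyz": [0.2, 0.1, 0], "twist": [0, 0, 0], "jaw": 1}, {"xyz": [0.3, 0.15, 0], "twist": [0, 0, 0], "jaw": 1}, {"xyz": [0.3, 0.15, 0], "twist": [0, 0, 0], "jaw": 1}, {"xyz": [0.3, 0.15, 0], "twist": [0, 0, 0], "jaw": 1}])

```text
time_s: 8.43
tool_pos: [0.593, 0.0497, 0.4169]
tool_rot: [180.0, -0.0, -0.0]
force: [-1.3, -0.0, 0.0]
grip_width: 0.0003
grasp_force: 1.1
```

```bash
python3 m.py
```

```text
8.4833 [0.59294224 0.04965259 0.41686921] [-2.52054404  0.15025043  0.09172994]
[263.63687151 198.45251397] [260 188   9  23 179] [0.61268663 0.03225377 0.276     ] 45.723127719647245
px/deg [0.56548553 0.06043839] deg short by blob centroid -0.5888611604631576
```

Call:
servo_tool(plan=[{"xyz": [0.07, 0.03, 0], "twist": [0, 0, 0], "jaw": 1}, {"xyz": [0.07, 0.03, 0], "twist": [0, 0, 0], "jaw": 1}, {"xyz": [-1.0, -0.3, 0], "twist": [0, 0, 0], "jaw": 1}, {"xyz": [-2.0, -0.5, 0], "twist": [0, 0, 0], "jaw": 1}, {"xyz": [-2.0, -0.5, -1], "twist": [0, 0, 0], "jaw": 1}, {"xyz": [-2.0, -0.5, -4], "twist": [0, 0, 0], "jaw": 1}, {"xyz": [-2.0, -0.5, -7], "twist": [0, 0, 0], "jaw": 1}, {"xyz": [-2.0, -0.5, -10], "twist": [0, 0, 0], "jaw": 1}, {"xyz": [-2.0, -0.5, -12], "twist": [0, 0, 0], "jaw": 1}, {"xyz": [-2.0, -0.5, -12], "twist": [0, 0, 0], "jaw": 1}])

```text
time_s: 9.32
tool_pos: [0.5735, 0.055, 0.5428]
tool_rot: [180.0, -0.6, -0.0]
force: [-0.1, 0.2, -0.8]
grip_width: 0.0002
grasp_force: 0.0
```

Call:
servo_tool(plan=[{"xyz": [-0.5, -3, 0], "twist": [0, 0, 0], "jaw": 1}, {"xyz": [-1, -6, 0], "twist": [0, 0, 0], "jaw": 1}, {"xyz": [-1.5, -9, 0], "twist": [0, 0, 0], "jaw": 1}, {"xyz": [-2, -12, 0], "twist": [0, 0, 0], "jaw": 1}, {"xyz": [-2.5, -15, 0], "twist": [0, 0, 0], "jaw": 1}, {"xyz": [-3, -18, 0], "twist": [0, 0, 0], "jaw": 1}, {"xyz": [-3.5, -21, 0], "twist": [0, 0, 0], "jaw": 1}, {"xyz": [-4, -24, 0], "twist": [0, 0, 0], "jaw": 1}, {"xyz": [-4, -26, 0], "twist": [0, 0, 0], "jaw": 1}, {"xyz": [-4, -26, 0], "twist": [0, 0, 0], "jaw": 1}])

```text
time_s: 10.15
tool_pos: [0.5308, 0.3194, 0.5366]
tool_rot: [-179.8, 0.0, 0.4]
force: [-1.4, 0.1, -1.1]
grip_width: 0.0003
grasp_force: 0.0
```

```bash
python3 m.py
python3 - <<'E'
from h import *
c=shot('top','end.png'); p,s=handle(c,(230,150,350,270)); print('top blob',p,s,'was 271.145 182.709')
E
```

```text
10.2 [0.53188511 0.31703585 0.53654921] [0.35231063 0.22296101 0.05234438]
[263.24022346 198.39664804] [259 188   9  22 179] [0.61473822 0.03075296 0.276     ] 43.97711675035634
px/deg [0.56548553 0.06043839] deg short by blob centroid 0.11508563264659387
top blob [271.24561404 182.96491228] [268 178   7  11  57] was 271.145 182.709
```

View pics/end.png

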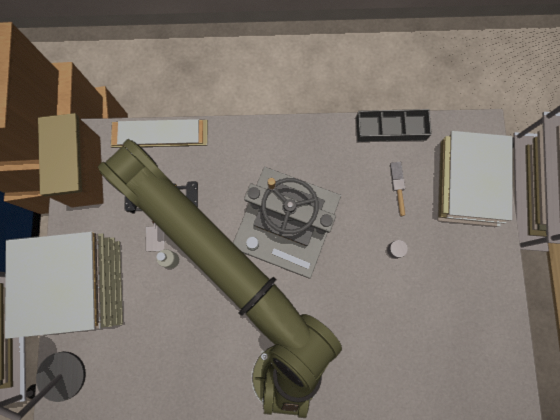

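The end picture shows the handle back at (271,183), within 0.3 px of where it started. The jar (252,243), folder (291,258), weight, bottle and spatula look unmoved, and the hand is clear at about (165,195).

```bash
python3 -c "
from cell import env
print(env.sign_off())"
```

```text
the job is handed in; nothing more can be done
None
```

I pushed the wheel one full turn clockwise with the closed fingertips; by the cameras the handle is back within about 0.5° of its start, nothing loose appears to have moved, and I withdrew the hand and handed the job in at about 10 s.

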